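# Put the cheese stall's cutting boards back in their rack

## Task

Put the washed yellow board away: take it from the drip stand and slide it from the front, standing upright along the rack's floor, into the slot with the yellow mark. The red board has been left sticking out of its slot; push it in without lifting it out of the rack. Leave both boards pushed fully home against the stop bar like the others, and do not disturb the other boards, or any of the things on the table.

Things in the scene. Friction and masses are not known exactly. Their poses are not given: they have to be found in the camera images.
- rack: Fixed rack, five upright slots along its x, open in front (-x) and above. Origin on the table, mid fins. Floor 12 mm high, x -140 to +85 mm, y +-61. Six round-nosed fins, 8 mm thick, 60 mm above the floor, x -70 to +70. Slots 14 mm wide, centred at y = -44, -22, 0, 22, 44. Stop bar at x = +70, 75 mm above the floor. A home board touches the bar and sticks out 10 mm in front of the fins
- tag_white: White colour mark of one rack slot (a flat strip on the slot's floor and a small block on the stop bar behind it); not solid. Origin: where the underside centre of the matching board is when fully home; x points into the rack along the slot, y across the slots, z up
- tag_red: Red colour mark of one rack slot (a flat strip on the slot's floor and a small block on the stop bar behind it); not solid. Origin: where the underside centre of the matching board is when fully home; x points into the rack along the slot, y across the slots, z up
- tag_yellow: Yellow colour mark of one rack slot (a flat strip on the slot's floor and a small block on the stop bar behind it); not solid. Origin: where the underside centre of the matching board is when fully home; x points into the rack along the slot, y across the slots, z up
- tag_blue: Blue colour mark of one rack slot (a flat strip on the slot's floor and a small block on the stop bar behind it); not solid. Origin: where the underside centre of the matching board is when fully home; x points into the rack along the slot, y across the slots, z up
- tag_green: Green colour mark of one rack slot (a flat strip on the slot's floor and a small block on the stop bar behind it); not solid. Origin: where the underside centre of the matching board is when fully home; x points into the rack along the slot, y across the slots, z up
- board_yellow: The washed yellow cutting board, a plain plate 150 mm long (its x), 10 mm thick (its y), 110 mm tall (its z), standing on its long edge; the same whichever way round; origin at the centre of its lower edge face, about 0.16 kg. It starts upright in the drip stand
- board_red: The red cutting board, a plain plate 150 mm long (its x), 10 mm thick (its y), 110 mm tall (its z), standing on its long edge; the same whichever way round; origin at the centre of its lower edge face, about 0.16 kg. It starts in its own slot but pulled out towards the front by 55 to 85 mm
- board_white: The white cutting board, a plain plate 150 mm long (its x), 10 mm thick (its y), 110 mm tall (its z), standing on its long edge; the same whichever way round; origin at the centre of its lower edge face. It starts fully home in its own slot (within 1 mm of the stop bar) and stays there
- board_blue: The blue cutting board, a plain plate 150 mm long (its x), 10 mm thick (its y), 110 mm tall (its z), standing on its long edge; the same whichever way round; origin at the centre of its lower edge face. It starts fully home in its own slot (within 1 mm of the stop bar) and stays there
- board_green: The green cutting board, a plain plate 150 mm long (its x), 10 mm thick (its y), 110 mm tall (its z), standing on its long edge; the same whichever way round; origin at the centre of its lower edge face. It starts fully home in its own slot (within 1 mm of the stop bar) and stays there
- stand: Fixed grey drip stand: base 100 x 80 x 12 mm, on it two walls 80 mm long, 8 mm thick and 30 mm tall with a 14 mm gap between them along its x, in which the yellow board stands on the base, up to 20 mm off centre along x. Origin: centre of the underside
- cheese: Small yellow cheese wheel (bystander), 112 mm across, 65 mm tall; origin under its centre
- jar: Amber jar (bystander), 68 mm across, 130 mm tall; origin under its centre
- bowl: White bowl (bystander), 120 mm across, 50 mm tall; origin under its centre
- cup: Steel cup (bystander), 76 mm across, 85 mm tall; origin under its centre
- butter: Paper-wrapped butter block (bystander), 110 x 65 x 45 mm; origin under its centre
- scraper: Wooden-handled spatula (bystander) lying flat, 200 mm long

How it is judged (in metres and radians):
On the way:
1. the yellow board stands low in the mouth of its own slot, slid in part way from the front (x of board_yellow in the frame of tag_yellow between -0.135 and -0.02 m and y of board_yellow in the frame of tag_yellow between -0.006 and 0.006 m and z of board_yellow in the frame of tag_yellow below 0.012 m and angle between the x axis of board_yellow and the x axis of tag_yellow, either way round below 0.1 rad), for 0.1 s.
At the end, for the whole second after the job is handed in: The yellow and the red board each stand upright on the rack's floor in the slot of their own colour, within 6 mm of fully home against the stop bar, and at rest; the white, blue and green boards are within 10 mm of where they started (x of board_yellow in the frame of tag_yellow between -0.006 and 0.006 m and y of board_yellow in the frame of tag_yellow between -0.005 and 0.005 m and z of board_yellow in the frame of tag_yellow below 0.006 m and angle between the x axis of board_yellow and the x axis of tag_yellow, either way round below 0.06 rad and angle between each of board_yellow, board_red's own z axis and vertical below 0.12 rad and linear speed of each of board_yellow, board_red below 0.02 m/s and x of board_red in the frame of tag_red between -0.006 and 0.006 m and y of board_red in the frame of tag_red between -0.005 and 0.005 m and z of board_red in the frame of tag_red below 0.006 m and angle between the x axis of board_red and the x axis of tag_red, either way round below 0.06 rad and distance of each of board_white, board_blue, board_green from where it was at the start of the episode below 0.01 m); the robot touches nothing.
It fails at once if the red board is lifted more than 25 mm (height (world z) of board_red above 0.037 m).
It fails at once if a board is knocked over or laid flat (angle between any of board_white, board_red, board_yellow, board_blue, board_green's own z axis and vertical above 1.1 rad).
It fails at once if another board is pulled out or shifted more than 20 mm (distance of any of board_white, board_blue, board_green from where it was at the start of the episode above 0.02 m).
It fails at once if a bystander is moved more than 30 mm (distance of any of cheese, jar, bowl, cup, butter, scraper from where it was at the start of the episode above 0.03 m).
It also fails if it takes over 72 s, if anything falls off the work surface, if the arm or the gripper's body presses on something with over 40 N, if the wrist force passes 120 N, or if a joint passes its speed limit or range.

## Robot

A 6-joint arm with a two-finger parallel gripper is mounted at the origin on the work surface. World frame = base frame: x ahead of the robot, y to its left, z up, the work surface at z = 0. Lengths are in mm, angles in rad, forces in N, time in s.
With the tool pointing down it reaches from about 350 to 975 mm from the base axis. Payload 7.1 kg.
Tool frame: the origin (TCP) lies at the very end of the fingers, on their centre line; the grasp point (between the pads) lies 19 mm behind it; z points along the fingers, y is the line along which they close (so a half turn about z gives the same grasp; the last joint's range is limited). The gripper opens to 88 mm and grips with 3 to 60 N. Pads are 20 mm wide; open, the fingers measure 115 mm over their backs; the gripper's body (75 mm by 178 mm) begins 61 mm behind the grasp point.
Start: joints at [-1.307, 0.423, 1.63, -0, 1.089, -0.019], TCP at [174.422, -600.151, 222.675] pointing down, gripper open.
Joint ranges: [-3, 3], [-0.9, 2.11], [0.09, 2.58], [-1.31, 4.45], [0.11, 2.69], [-2.54, 2.54]. Speed limits (rad/s): [2.39, 2.39, 3.01, 3.14, 3.14, 3.14].

## Interface

Orientations are given as a rotation vector (axis times angle).
In Python, from workcell import ctrl gives the robot as it stands. The module is installed in compiled form; this text tells all that it offers.
- The arm moves only by the shell command python3 -m inch 'ROWS'. ROWS is JSON, a list of rows, each a list of 7 numbers: the shift along the tool's x, y, z scaled (see below), then the turn, a rotation vector about the tool's x, y, z scaled (see below), then the closure, from -1 (fully open) to 1 (shut). In form: [[tx, ty, tz, wx, wy, wz, hand], ...]. A call has 1 to 10 rows; each row is the pose to reach, as a shift and turn from the pose commanded when the call began, along the tool's axes at that moment; what a row does not reach only later rows make up. The controller multiplies each number of a shift by 0.15 m and each number of a turn by pi/4 rad. A row lasts 1/8 s, in which the tool goes at most 62.5 mm and 10.7 degrees, less where a joint would pass 70% of its speed; a pose out of reach is approached as far as the arm can. A call with a number of a shift or a turn outside -1 to 1 is refused whole. A call with a gripper value outside its range is refused whole. The fingers move at their own pace and stop on an object; the grip force is fixed at half the most. Time passes only in rows, so rows that repeat a pose let the fingers close. It gives the time, the measured TCP pose, the force, the opening and the grip force at its end, in the units of the state.
- ctrl.get_obs(): the state, without advancing time (a new reading comes with each control period).
- ctrl.get_image(name): name is "side" or "top" or "wrist"; returns the picture (400x640x3 uint8, red, green, blue); there is no depth.
- ctrl.camera_params(name): a dict with "vfov" (degrees; the focal length in pixels is half the picture's height over the tangent of half this angle, whatever the lens; pixels are square), "cx", "cy" (the principal point, pixels), "eye" and "attitude" of the camera in the world; the wrist camera has in their place "tool_from_camera" (4x4, takes a point from camera to tool coordinates, whose origin is the TCP and whose axes are the flange's). Camera axes: x right, y up, looking along -z (the intrinsics and any distortion apply to the point x, -y, -z); pixel columns grow to the right and rows downward; lengths in mm; the calibration is good to about 2 mm. A picture is of the moment at which its call begins: read the wrist's pose just before it. camera_params takes no time and is no camera call.
- ctrl.close_job(): hands the job in; it is judged then, once.
The state is a dict: "t": time; "qpos": joint angles; "qvel": joint speeds; "joint_torque": joint torques, N m; "ee_pos": TCP position; "orientation": TCP orientation; "ft_force": force on the tool from outside, world axes, zero at the start; "moment": the same for the moment, N m; "width": finger opening in mm; "grasp_force": force on a finger pad.
Only numpy, scipy, OpenCV 4.12 (cv2) and the standard library are available. Lean on these libraries where they do the work, as an engineer would, in place of code of your own. Each camera call takes 0.05 s, during which the arm holds its last target. There are 200 camera calls.

## Working session

There is one attempt and no reset: what is moved stays moved. The work goes in short steps, Python scripts to look and compute and a shell command to move; the robot and the scene stay as the last step left them, time stands still between calls to the robot, and variables do not carry over. Pictures are saved under pics/ and viewed, at most 10 in all, crops included, and the job is handed in when it is done.

```bash
mkdir -p pics
python3 - <<'E'
from workcell import ctrl
import cv2, numpy as np
for n in ("top","side"):
    im=ctrl.get_image(n); cv2.imwrite(f"pics/{n}0.png",im[:,:,::-1]); p=ctrl.camera_params(n); print(n,p)
print(ctrl.camera_params("wrist"))
o=ctrl.get_obs(); print(o)
E
```

```text
top {'vfov': 42.69066548652151, 'cx': 319.36850798049954, 'cy': 198.93893154656033, 'eye': array([ 284.59279312,  -23.65564695, 1394.89967435]), 'attitude': array([ 0.1619005 , -0.16224546, -1.57449034])}
side {'vfov': 51.01220316398184, 'cx': 322.5228211718132, 'cy': 201.83145708787865, 'eye': array([ 10.65515055, 845.33118536, 668.114414  ]), 'attitude': array([ 0.35270538, -1.2976184 , -2.27037079])}
{'vfov': 63.89895557477274, 'cx': 320.2082834196206, 'cy': 193.940883798659, 'tool_from_camera': array([[ 7.53640702e-05,  9.64905715e-01,  2.62596564e-01,
         7.24203758e+01],
       [ 9.99999997e-01, -8.15439300e-05,  1.26358626e-05,
        -1.77343913e-01],
       [ 3.36055719e-05,  2.62596562e-01, -9.64905718e-01,
        -1.62983432e+02],
       [ 0.00000000e+00,  0.00000000e+00,  0.00000000e+00,
         1.00000000e+00]])}
{'t': 0.1, 'qpos': array([-1.30700910e+00,  4.23785484e-01,  1.63058079e+00,  3.36908764e-06,
        1.08858680e+00, -1.90068170e-02]), 'qvel': array([-0.00069488, -0.00330593, -0.0022607 ,  0.00167682,  0.00037348,
       -0.00167447]), 'joint_torque': array([-2.39503061e-04, -5.45613027e+01, -2.74324894e+01,  6.45554136e-02,
        1.87730638e-02, -2.36096770e-05]), 'ee_pos': array([ 174.29500006, -599.700575  ,  221.97915588]), 'orientation': array([-3.10890304e+00, -4.42540362e-01,  2.56125052e-04]), 'ft_force': array([-0.46651932, -0.65149011, -0.95019788]), 'moment': array([-0.01770357,  0.01856781, -0.04444105]), 'grasp_force': 0.0, 'width': 87.84152269693062}
```

View pics/top0.png

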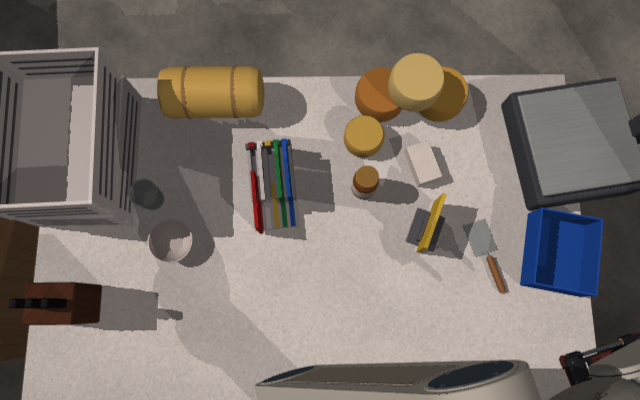

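View pics/side0.png

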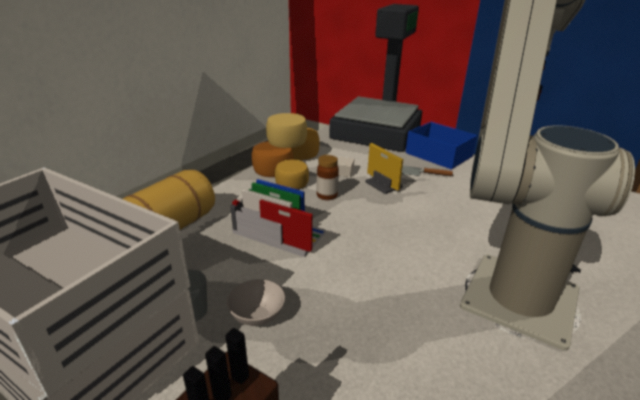

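Top view: the rack is at about (270,185), with the red board pulled out at (256,190) and the green and blue boards right of it. The yellow board is in its stand at (432,223). Side view: red at (287,225), white behind it, yellow at (385,167). I'll zoom the top view.

```bash
cat > h.py <<'E'
import numpy as np, cv2
from scipy.spatial.transform import Rotation as R
from workcell import ctrl
def cam(n,obs=None):
    p=ctrl.camera_params(n); f=200/np.tan(np.radians(p["vfov"])/2)
    if n=="wrist":
        T=np.eye(4);T[:3,:3]=R.from_rotvec(obs["orientation"]).as_matrix();T[:3,3]=obs["ee_pos"]
        T=T@p["tool_from_camera"]; return f,p["cx"],p["cy"],T[:3,:3],T[:3,3]
    return f,p["cx"],p["cy"],R.from_rotvec(p["attitude"]).as_matrix(),np.array(p["eye"])
def ray(c,u,v):
    f,cx,cy,M,e=c; return M@np.array([(u-cx)/f,-(v-cy)/f,-1]),e
def onz(c,u,v,z):
    d,e=ray(c,u,v); return e+d*(z-e[2])/d[2]
def proj(c,P):
    f,cx,cy,M,e=c; q=M.T@(np.array(P,float)-e); return cx+f*q[0]/-q[2], cy-f*q[1]/-q[2]
E
python3 - <<'E'
from h import *
im=cv2.imread("pics/top0.png")
a=cv2.resize(im[130:245,225:345],None,fx=5,fy=5,interpolation=cv2.INTER_CUBIC)
cv2.imwrite("pics/topcrop.png",a)
c=cam("top"); print(proj(c,[0,0,0]))
hsv=cv2.cvtColor(im,cv2.COLOR_BGR2HSV)
for n,lo,hi,roi in (("yellow",(20,150,120),(32,255,255),(405,180,460,260)),("red",(0,180,80),(8,255,255),(240,130,275,245))):
    m=cv2.inRange(hsv,lo,hi);k=np.zeros_like(m);x0,y0,x1,y1=roi;k[y0:y1,x0:x1]=m[y0:y1,x0:x1]
    pts=cv2.findNonZero(k);r=cv2.minAreaRect(pts);b=cv2.boxPoints(r);print(n,len(pts),r)
    print([onz(c,*q,110+12).round(1).tolist() for q in b])
E
```

```text
(np.float64(311.619521145334), np.float64(419.8865763997836))
yellow 491 ((431.1559143066406, 222.5545654296875), (9.438582420349121, 63.04973220825195), 19.290042877197266)
[[416.7, -265.1, 122.0], [567.9, -325.5, 122.0], [559.5, -347.7, 122.0], [408.7, -286.8, 122.0]]
red 223 ((253.51890563964844, 185.49880981445312), (85.39875030517578, 4.333102226257324), 86.37850952148438)
[[701.2, 157.2, 122.0], [701.8, 146.0, 122.0], [477.8, 128.6, 122.0], [477.2, 139.5, 122.0]]
```

View pics/topcrop.png

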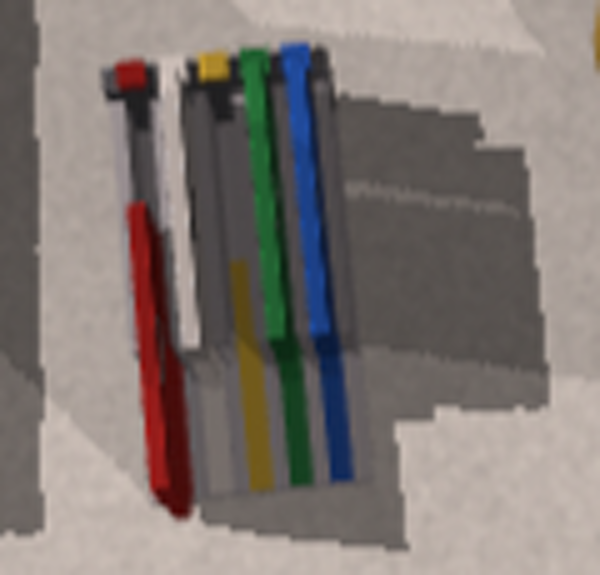

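From left: red, white, yellow (empty), green and blue slots. Rack yaw is about +5° and the front faces the robot. Next I'll look at the stand with the wrist camera on the way.

```bash
cat >> h.py <<'E'
def plan(x,y,z,yaw=None):
    """print shift/turn in inch units (tool down, tool x at world yaw deg) from measured pose"""
    o=ctrl.get_obs(); M=R.from_rotvec(o["orientation"]).as_matrix()
    s=M.T@(np.array([x,y,z])-o["ee_pos"])/150
    cur=np.degrees(np.arctan2(M[1,0],M[0,0])); w=np.zeros(3)
    if yaw is not None:
        c,n=np.cos(np.radians(yaw)),np.sin(np.radians(yaw))
        w=R.from_matrix(M.T@np.array([[c,n,0],[n,-c,0],[0,0,-1]])).as_rotvec()/(np.pi/4)
    print("pos",o["ee_pos"].round(1),"yaw",cur.round(2),"shift",s.round(3),"turn",w.round(3),"F",o["ft_force"].round(1),"w",o["width"].round(1),"t",round(o["t"],2))
E
python3 -c "
from h import *
plan(500,-315,290,-22)"
```

```text
Traceback (most recent call last):
  File "h.py", line 24, in plan
    print("pos",o["ee_pos"].round(1),"yaw",cur.round(2),"shift",s.round(3),"turn",w.round(3),"F",o["ft_force"].round(1),"w",o["width"].round(1),"t",round(o["t"],2))
                                                                                                                            ^^^^^^^^^^^^^^^^
AttributeError: 'float' object has no attribute 'round'
```

```bash
sed -i 's/o\["width"\].round(1)/round(o["width"],1)/' h.py
python3 -c "
from h import *
plan(500,-315,290,-22)"
```

```text
pos [ 174.3 -599.7  222. ] yaw 16.2 shift [ 2.615 -1.217 -0.452] turn [-0.002  0.001  0.849] F [-0.5 -0.7 -1. ] w 87.8 t 0.1
```

```bash
python3 -m inch '[[1,-0.47,-0.45,0,0,0,-1],[1,-0.47,-0.45,0,0,0,-1],[1,-0.47,-0.45,0,0,0,-1],[1,-0.47,-0.45,0,0,0,-1]]' >/dev/null
python3 -m inch '[[1,-0.47,0,0,0,0,-1],[1,-0.47,0,0,0,0,-1],[1,-0.47,0,0,0,0,-1]]' >/dev/null
python3 -m inch '[[0.615,-0.28,0,0,0,0.85,-1],[0.615,-0.28,0,0,0,0.85,-1],[0.615,-0.28,0,0,0,0.85,-1],[0.615,-0.28,0,0,0,0.85,-1],[0.615,-0.28,0,0,0,0.85,-1],[0.615,-0.28,0,0,0,0.85,-1]]'
python3 - <<'E'
from h import *
plan(500,-315,290,-22)
o=ctrl.get_obs(); im=ctrl.get_image("wrist")[:,:,::-1].copy(); cv2.imwrite("pics/w1.png",im); np.save("w1.npy",np.r_[o["orientation"],o["ee_pos"]])
c=cam("wrist",o); hsv=cv2.cvtColor(im,cv2.COLOR_BGR2HSV)
m=cv2.inRange(hsv,(18,120,60),(34,255,255)); n,l,st,ce=cv2.connectedComponentsWithStats(m)
for i in np.argsort(-st[1:,4])[:3]+1:
    r=cv2.minAreaRect(cv2.findNonZero((l==i).astype(np.uint8)));print(st[i],r);print([onz(c,*q,122).round(1).tolist() for q in cv2.boxPoints(r)])
E
```

```text
t: 1.72
ee_pos: [499.5, -315.5, 289.6]
orientation: [-3.084, 0.598, 0.001]
ft_force: [-0.6, -0.1, 0.1]
width: 88.0
grasp_force: 0.0
pos [ 499.5 -315.5  289.6] yaw -21.96 shift [ 0.002 -0.004 -0.002] turn [-0.     0.001  0.001] F [-0.6 -0.1  0.1] w 88.0 t 1.73
[  46    0  120   71 6879] ((105.49998474121094, 34.99999237060547), (118.99998474121094, 69.99998474121094), 0.0)
[[697.3, -109.0, 122.0], [748.0, -144.0, 122.0], [707.3, -245.2, 122.0], [654.3, -215.6, 122.0]]
[  92  109   68   60 3154] ((125.33785247802734, 138.0270233154297), (60.66322326660156, 65.10199737548828), 80.53767395019531)
[[647.1, -124.4, 122.0], [632.2, -189.1, 122.0], [575.8, -168.7, 122.0], [591.1, -100.6, 122.0]]
[ 317  106   11  139 1416] ((321.9999694824219, 174.99998474121094), (137.99996948242188, 9.999998092651367), 90.0)
[[568.3, -339.2, 122.0], [564.6, -348.4, 122.0], [426.5, -293.6, 122.0], [430.7, -283.3, 122.0]]
```

View pics/w1.png

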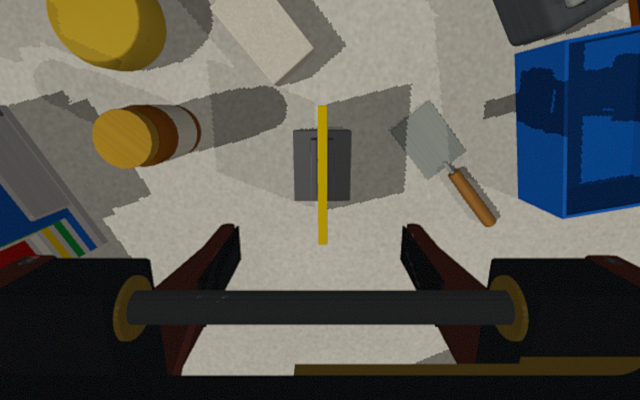

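The board (rows 106–244 at u=322) lies along yaw -22°, centred at (497.5,-316). Now the rack.

```bash
python3 -m inch '[[0,-1,0,0,0,0,-1],[0,-1,0,0,0,0,-1],[0,-1,0,0,0,0,-1]]' >/dev/null
python3 -m inch '[[0,-1,0,0,0,0,-1],[0,-1,0,0,0,0,-1],[0,-1,0,0,0,0,-1]]' >/dev/null
python3 -c "
from h import *
plan(580,110,290,5)"
```

```text
pos [613.4 -34.2 290.1] yaw -21.83 shift [-0.564 -0.81   0.001] turn [-0.    -0.    -0.596] F [ 0.3 -0.5  0.2] w 88.1 t 2.52
```

```bash
python3 -m inch '[[-0.56,-0.81,0,0,0,-0.6,-1],[-0.56,-0.81,0,0,0,-0.6,-1],[-0.56,-0.81,0,0,0,-0.6,-1],[-0.56,-0.81,0,0,0,-0.6,-1],[-0.56,-0.81,0,0,0,-0.6,-1]]'
python3 - <<'E'
from h import *
o=ctrl.get_obs(); im=ctrl.get_image("wrist")[:,:,::-1].copy(); cv2.imwrite("pics/w2.png",im); np.save("w2.npy",np.r_[o["orientation"],o["ee_pos"]])
E
```

```text
t: 3.15
ee_pos: [580.6, 106.4, 290.2]
orientation: [3.138, 0.134, 0.0]
ft_force: [0.6, 1.4, 0.2]
width: 87.6
grasp_force: 0.0
```

View pics/w2.png

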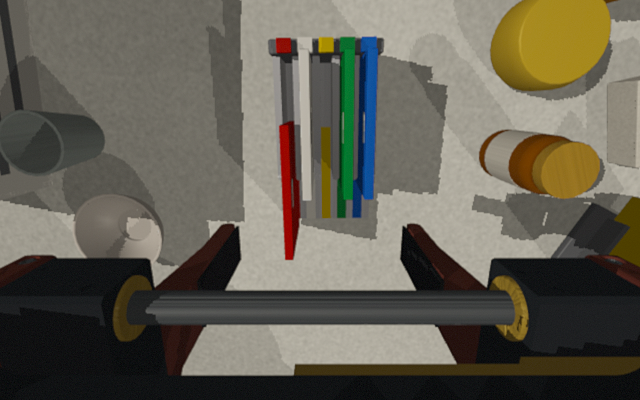

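The red board runs from (285,122) to (290,258). White, green and blue fronts are near row 199. The yellow strip is at u=326, rows 127–217.

Run:
```python
from h import *
im=cv2.imread("pics/w2.png"); a=np.load("w2.npy"); c=cam("wrist",dict(orientation=a[:3],ee_pos=a[3:]))
hsv=cv2.cvtColor(im,cv2.COLOR_BGR2HSV)
def runs(name,lo,hi,u0,u1,rows,z):
    m=cv2.inRange(hsv,lo,hi)
    L=[]
    for v in rows:
        x=np.flatnonzero(m[v,u0:u1])
        if len(x): L.append((v,x[0]+u0,x[-1]+u0+1))
    L=np.array(L); P=np.array([onz(c,(l+r)/2,v+.5,z) for v,l,r in L]); k=np.polyfit(P[:,0],P[:,1],1)
    print(name,"w",np.median(L[:,2]-L[:,1]),"yaw",np.degrees(np.arctan(k[0])).round(2),"y at x=520,580:",np.polyval(k,[520,580]).round(1))
    vs=np.flatnonzero(m[:,u0:u1].sum(1)/255>=4); print("   ends x",onz(c,(u0+u1)/2,vs[0],z).round(1),onz(c,(u0+u1)/2,vs[-1]+1,z).round(1),vs[0],vs[-1])
runs("ystrip",(20,120,60),(34,255,255),312,335,range(135,212),12)
runs("blue",(100,180,140),(125,255,255),350,385,range(75,195),122)
runs("green",(50,150,100),(75,255,255),330,358,range(75,195),122)
runs("red",(0,180,170),(8,255,255),275,296,range(130,250),122)
runs("white",(0,0,170),(180,40,255),293,313,range(75,195),122)
for v in (90,150,190): print(v,[tuple(hsv[v,u]) for u in (284,288,305,348,368,371)])
```

```text
ystrip w 9.0 yaw 5.73 y at x=520,580: [92.3 98.3]
   ends x [737.3 115.9  12. ] [220.7  70.3  12. ] 37 373
blue w 9.0 yaw 5.58 y at x=520,580: [49.  54.9]
   ends x [719.8  73.8 122. ] [561.6  54.1 122. ] 37 198
green w 10.0 yaw 5.38 y at x=520,580: [71.7 77.3]
   ends x [717.   95.8 122. ] [559.5  79.2 122. ] 38 198Traceback (most recent call last):
  File "<stdin>", line 16, in <module>
  File "<stdin>", line 10, in runs
IndexError: too many indices for array: array is 1-dimensional, but 2 were indexed
```

Run:
```python
from h import *
im=cv2.imread("pics/w2.png"); a=np.load("w2.npy"); c=cam("wrist",dict(orientation=a[:3],ee_pos=a[3:]))
for v in (90,160,240):print(v,[tuple(map(int,im[v,u])) for u in range(276,316,3)])
m=(im[:,:,2]>120)&(im[:,:,1]<60)
P=[]
for v in range(130,255):
    x=np.flatnonzero(m[v,270:300])+270
    if len(x):P.append((onz(c,(x[0]+x[-1]+1)/2,v+.5,122)))
P=np.array(P);k=np.polyfit(P[:,0],P[:,1],1);print("red",len(P),np.degrees(np.arctan(k[0])),np.polyval(k,[500,553]),P[:,0].min(),P[:,0].max())
```

```text
90 [(144, 147, 152), (146, 150, 154), (61, 63, 64), (66, 69, 69), (82, 83, 86), (77, 78, 80), (146, 149, 153), (142, 146, 150), (171, 183, 189), (169, 181, 185), (169, 181, 184), (116, 126, 131), (78, 82, 84), (83, 85, 87)]
160 [(147, 159, 163), (134, 137, 145), (0, 0, 155), (0, 10, 154), (0, 12, 152), (2, 5, 60), (5, 6, 62), (78, 81, 82), (78, 81, 83), (170, 182, 187), (166, 179, 184), (168, 179, 184), (82, 89, 92), (94, 96, 99)]
240 [(163, 176, 181), (163, 176, 179), (165, 176, 177), (0, 1, 153), (0, 1, 152), (0, 10, 150), (0, 0, 75), (147, 160, 169), (163, 175, 179), (160, 173, 177), (157, 171, 174), (158, 171, 175), (161, 173, 178), (159, 171, 176)]
red 125 5.661020869867429 [135.05274218 140.30643206] 489.37048795759506 626.2610994589955
```

```bash
python3 -c "
from h import *
plan(450,130.5,290,5.6)"
```

```text
pos [580.7 106.2 290.1] yaw 4.85 shift [-0.854 -0.235  0.001] turn [ 0.    -0.    -0.017] F [-0.3 -0.1  0.4] w 87.7 t 3.2
```

```bash
python3 -m inch '[[-0.854,-0.235,0,0,0,-0.017,1],[-0.854,-0.235,0,0,0,-0.017,1],[-0.854,-0.235,0,0,0,-0.017,1],[-0.854,-0.235,0,0,0,-0.017,1]]' > /dev/null
python3 -m inch '[[0,0,0.4,0,0,0,1],[0,0,0.8,0,0,0,1],[0,0,1,0,0,0,1]]' >/dev/null
python3 -m inch '[[0,0,0.3,0,0,0,1],[0,0,0.55,0,0,0,1],[0,0,0.55,0,0,0,1],[0,0,0.55,0,0,0,1]]' 
python3 -c "
from h import *
plan(543.2,139.4,58,5.6)"
```

```text
t: 4.58
ee_pos: [451.4, 131.2, 58.2]
orientation: [-3.138, -0.155, -0.002]
ft_force: [-0.3, 0.3, 0.3]
width: 0.5
grasp_force: 0.0
pos [451.4 131.2  58.2] yaw 5.67 shift [0.614 0.006 0.002] turn [-0.    -0.002  0.002] F [-0.3  0.3  0.3] w 0.5 t 4.58
```

```bash
python3 -m inch '[[0.1,0,0,0,0,0,1],[0.15,0,0,0,0,0,1],[0.19,0,0,0,0,0,1],[0.23,0,0,0,0,0,1],[0.27,0,0,0,0,0,1],[0.31,0,0,0,0,0,1],[0.35,0,0,0,0,0,1],[0.39,0,0,0,0,0,1],[0.43,0,0,0,0,0,1]]'
python3 -m inch '[[0.04,0,0,0,0,0,1],[0.08,0,0,0,0,0,1],[0.12,0,0,0,0,0,1],[0.12,0,0,0,0,0,1]]'
```

```text
t: 5.7
ee_pos: [514.3, 137.8, 57.6]
orientation: [3.138, 0.157, 0.0]
ft_force: [-1.9, -0.7, 1.7]
width: 0.4
grasp_force: 0.9
t: 6.2
ee_pos: [532.7, 139.6, 57.8]
orientation: [-3.137, -0.157, -0.002]
ft_force: [-1.0, -0.3, 0.7]
width: 0.0
grasp_force: 0.0
```

```bash
python3 -m inch '[[0.015,0,0,0,0,0,1],[0.03,0,0,0,0,0,1],[0.045,0,0,0,0,0,1],[0.045,0,0,0,0,0,1]]' | sed -n 2,4p
python3 -m inch '[[0.01,0,0,0,0,0,1],[0.02,0,0,0,0,0,1],[0.02,0,0,0,0,0,1]]' | sed -n 2,4p
python3 -m inch '[[0.01,0,0,0,0,0,1],[0.01,0,0,0,0,0,1]]'| sed -n 2,4p
```

```text
ee_pos: [538.9, 140.3, 57.7]
orientation: [-3.138, -0.157, -0.001]
ft_force: [-0.4, -0.6, -0.2]
ee_pos: [541.8, 140.6, 57.7]
orientation: [-3.138, -0.157, -0.001]
ft_force: [-0.8, 0.3, 0.1]
ee_pos: [541.9, 140.5, 57.6]
orientation: [3.137, 0.157, -0.003]
ft_force: [-5.1, 0.5, 3.0]
```

```bash
python3 -m inch '[[0.007,0,0,0,0,0,1],[0.007,0,0,0,0,0,1]]'| sed -n 2,4p
python3 -m inch '[[0.007,0,0,0,0,0,1],[0.007,0,0,0,0,0,1]]'| sed -n 2,4p
```

```text
ee_pos: [541.8, 140.5, 57.6]
orientation: [3.137, 0.157, -0.007]
ft_force: [-8.6, -0.3, 7.0]
ee_pos: [541.8, 140.4, 57.5]
orientation: [3.137, 0.157, -0.01]
ft_force: [-12.6, -0.4, 9.9]
```

Red is home: the force rises with no further travel. I'll retreat and go to the yellow board.

```bash
python3 -m inch '[[-0.2,0,0,0,0,0,1],[-0.35,0,0,0,0,0,1],[-0.35,0,-0.4,0,0,0,1],[-0.35,0,-0.8,0,0,0,-1],[-0.35,0,-1,0,0,0,-1],[-0.35,0,-1,0,0,0,-1]]' >/dev/null
python3 -m inch '[[0,0.4,0,0,0,0.1,-1],[0,0.8,0,0,0,0.3,-1],[0,1,0,0,0,0.5,-1],[0,1,0,0,0,0.6,-1],[0,1,0,0,0,0.6,-1]]'|sed -n 2p
python3 -c "
from h import *
plan(460.4,-301,210,-22)"
```

```text
ee_pos: [507.1, -14.1, 206.2]
pos [507.1 -14.1 206.2] yaw -21.29 shift [ 0.404  1.896 -0.025] turn [0.001 0.003 0.016] F [-0.7  0.7 -0.2] w 76.6 t 9.2
```

```bash
python3 -m inch '[[0.2,0.4,-0.02,0,0,0.016,-1],[0.3,0.8,-0.02,0,0,0.016,-1],[0.4,0.95,-0.02,0,0,0.016,-1],[0.4,0.95,-0.02,0,0,0.016,-1]]' >/dev/null
python3 -m inch '[[0,0.4,0,0,0,0,-1],[0,0.8,0,0,0,0,-1],[0,0.94,0,0,0,0,-1],[0,0.94,0,0,0,0,-1]]' >/dev/null
python3 - <<'E'
from h import *
plan(460.4,-301,75,-22)
o=ctrl.get_obs(); im=ctrl.get_image("wrist")[:,:,::-1].copy(); cv2.imwrite("pics/w3.png",im); c=cam("wrist",o)
hsv=cv2.cvtColor(im,cv2.COLOR_BGR2HSV); m=cv2.inRange(hsv,(18,120,60),(34,255,255)); m[:,:240]=0
n,l,st,ce=cv2.connectedComponentsWithStats(m); i=np.argmax(st[1:,4])+1
x,y,w,h=st[i,:4]; print(st[i],onz(c,x+w/2,y,122).round(1),onz(c,x+w/2,y+h,122).round(1))
E
```

```text
pos [ 458.8 -298.5  210. ] yaw -22.01 shift [0.017 0.012 0.9  ] turn [-0.001  0.001 -0.   ] F [-0.   0.1 -0.6] w 88.2 t 10.2
[ 317   41   14  194 2600] [ 567.  -344.5  122. ] [ 428.1 -288.9  122. ]
```

```bash
python3 -m inch '[[0.017,0.012,0.4,0,0,0,-1],[0.017,0.012,0.7,0,0,0,-1],[0.017,0.012,0.85,0,0,0,-1],[0.017,0.012,0.9,0,0,0,-1],[0.017,0.012,0.9,0,0,0,-1]]' |sed -n 2,6p
python3 -m inch '[[0,0,0,0,0,0,1],[0,0,0,0,0,0,1],[0,0,0,0,0,0,1],[0,0,0,0,0,0,1],[0,0,0,0,0,0,1],[0,0,0,0,0,0,1],[0,0,0,0,0,0,1],[0,0,0,0,0,0,1]]'
python3 -m inch '[[0,0,-0.04,0,0,0,1],[0,0,-0.12,0,0,0,1],[0,0,-0.25,0,0,0,1],[0,0,-0.4,0,0,0,1],[0,0,-0.6,0,0,0,1],[0,0,-0.8,0,0,0,1],[0,0,-0.9,0,0,0,1],[0,0,-0.9,0,0,0,1]]'
```

```text
ee_pos: [461.4, -300.5, 75.7]
orientation: [-3.084, 0.597, 0.0]
ft_force: [-0.0, -0.0, 0.5]
width: 88.0
grasp_force: 0.0
t: 11.88
ee_pos: [460.8, -301.5, 75.6]
orientation: [-3.084, 0.6, 0.0]
ft_force: [1.2, -0.2, -0.3]
width: 11.4
grasp_force: 0.0
t: 12.88
ee_pos: [461.3, -301.8, 211.8]
orientation: [3.083, -0.599, 0.003]
ft_force: [0.1, 0.4, -0.7]
width: 9.6
grasp_force: 30.0
```

```bash
python3 -m inch '[[0,0,-0.3,0,0,0,1],[0,-0.3,-0.3,0,0,0,1],[-0.2,-0.6,-0.3,0,0,0,1],[-0.4,-0.9,-0.3,0,0,0,1],[-0.5,-1,-0.3,0,0,0,1],[-0.5,-1,-0.3,0,0,0,1]]' |sed -n 2p
python3 -c "
from h import *
plan(437,85,250,5.55)"
```

```text
ee_pos: [446.9, -133.6, 255.1]
pos [ 446.9 -133.6  255.1] yaw -21.89 shift [-0.604 -1.328  0.034] turn [ 0.     0.002 -0.61 ] F [ 0.4 -0.2 -1.3] w 9.5 t 13.62
```

```bash
python3 -m inch '[[-0.1,-0.25,0,0,0,-0.1,1],[-0.25,-0.5,0,0,0,-0.25,1],[-0.35,-0.75,0,0,0,-0.4,1],[-0.45,-0.9,0,0,0,-0.55,1],[-0.5,-0.98,0,0,0,-0.61,1],[-0.5,-0.98,0,0,0,-0.61,1]]' |sed -n 2p
python3 -c "
from h import *
plan(437,85,250,5.55)"
```

```text
ee_pos: [433.5, 29.7, 255.5]
pos [433.5  29.7 255.5] yaw 5.41 shift [ 0.058 -0.365  0.037] turn [ 0.    -0.    -0.003] F [ 1.3 -1.3 -1.2] w 10.0 t 14.38
```

```bash
python3 -m inch '[[0.03,-0.2,0,0,0,-0.003,1],[0.058,-0.365,0.3,0,0,-0.003,1],[0.058,-0.365,0.5,0,0,-0.003,1],[0.058,-0.365,0.5,0,0,-0.003,1],[0.058,-0.365,0.5,0,0,-0.003,1]]' |sed -n 2p
python3 - <<'E'
from h import *
plan(437,85.1,90,5.55)
o=ctrl.get_obs()
im=ctrl.get_image("wrist")[:,:,::-1].copy(); cv2.imwrite("pics/w4.png",im); s=ctrl.get_image("side")[:,:,::-1]
a=cv2.resize(s[120:300,180:440],(780,540),interpolation=cv2.INTER_CUBIC); cv2.imwrite("pics/s4.png",a); np.save("s4.npy",s)
# predicted corners of board (if bottom at TCP-63.6, no pitch) in side view
c=cam("side"); M=R.from_rotvec(o["orientation"]).as_matrix()
for dx in(-35,115):
  for z in (0,110):
    P=o["ee_pos"]+M@[dx,-5 if M[1,1]<0 else 5,63.6-z]; P=o["ee_pos"]+M@[dx,-5,63.6-z]; u,v=proj(c,P); print(dx,z,P.round(1),round((u-180)*3,1),round((v-120)*3,1))
E
```

```text
ee_pos: [437.5, 84.7, 181.5]
pos [437.5  84.7 181.5] yaw 5.48 shift [-0.004 -0.003  0.61 ] turn [ 0.    -0.001 -0.002] F [ 0.6  0.3 -0.2] w 10.0 t 15.0
-35 0 [402.3  86.3 117.9] 510.3 292.0
-35 110 [402.2  86.3 227.9] 518.4 170.7
115 0 [551.6 100.6 118.1] 349.0 245.3
115 110 [551.5 100.6 228.1] 347.6 128.2
```

View pics/s4.png

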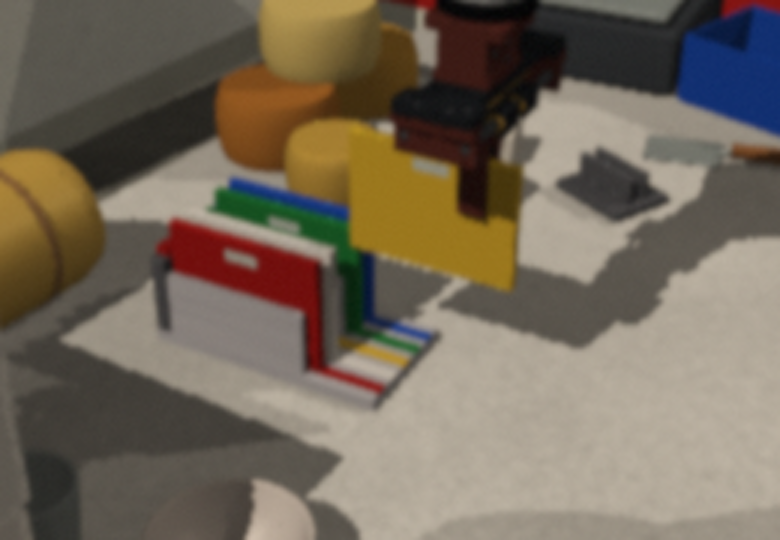

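View pics/w4.png

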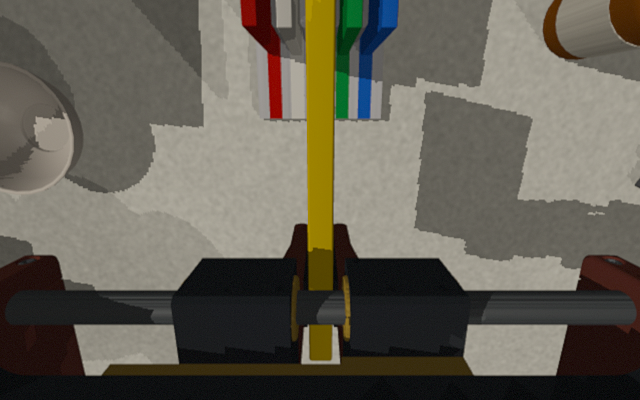

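Red is in line with the others. The held yellow board sits where predicted, with no droop or slip, and is centred on the yellow slot (strips symmetric about u≈320). Lowering it in front of the fins.

```bash
python3 -m inch '[[-0.004,-0.001,0.25,0,0,-0.002,1],[-0.004,-0.001,0.45,0,0,-0.002,1],[-0.004,-0.001,0.6,0,0,-0.002,1],[-0.004,-0.001,0.66,0,0,-0.002,1],[-0.004,-0.001,0.69,0,0,-0.002,1],[-0.004,-0.001,0.69,0,0,-0.002,1]]' |sed -n 2,4p
python3 -m inch '[[0.04,0,0,0,0,0,1],[0.08,0,0,0,0,0,1],[0.12,0,0,0,0,0,1],[0.16,0,0,0,0,0,1],[0.2,0,0,0,0,0,1],[0.2,0,0,0,0,0,1]]' |sed -n 2,6p
```

```text
ee_pos: [436.5, 85.5, 77.8]
orientation: [-3.138, -0.155, -0.002]
ft_force: [-0.8, -1.0, -1.2]
ee_pos: [466.3, 88.5, 77.1]
orientation: [-3.138, -0.155, -0.0]
ft_force: [-0.0, 0.2, -2.1]
width: 10.0
grasp_force: 30.0
```

```bash
python3 -m inch '[[0.05,0,0,0,0,0,1],[0.1,0,0,0,0,0,1],[0.15,0,0,0,0,0,1],[0.2,0,0,0,0,0,1],[0.25,0,0,0,0,0,1],[0.25,0,0,0,0,0,1]]' |sed -n 2,6p
python3 -m inch '[[0.05,0,0,0,0,0,1],[0.1,0,0,0,0,0,1],[0.15,0,0,0,0,0,1],[0.2,0,0,0,0,0,1],[0.22,0,0,0,0,0,1],[0.22,0,0,0,0,0,1]]' |sed -n 2,6p
python3 -c "
from h import *
plan(538,95.1,74,5.55)"
```

```text
ee_pos: [503.8, 92.2, 77.2]
orientation: [-3.138, -0.155, -0.001]
ft_force: [-0.7, -0.0, -2.4]
width: 9.6
grasp_force: 30.0
ee_pos: [536.0, 95.4, 77.1]
orientation: [3.138, 0.155, -0.0]
ft_force: [-0.4, 0.0, -1.8]
width: 9.6
grasp_force: 30.0
pos [536.   95.4  77.1] yaw 5.67 shift [0.013 0.003 0.021] turn [-0.     0.     0.003] F [-0.4  0.  -1.8] w 9.6 t 18.1
```

```bash
python3 -m inch '[[0,0,0.008,0,0,0,1],[0,0,0.008,0,0,0,1]]' |sed -n 2,4p
python3 -m inch '[[0,0,0,0,0,0,-0.4],[0,0,0,0,0,0,-0.4],[0,0,0,0,0,0,-0.4],[0,0,0,0,0,0,-0.4],[0,0,-0.2,0,0,0,-0.4],[0,0,-0.5,0,0,0,-0.4],[0,0,-0.7,0,0,0,-0.4],[0,0,-0.7,0,0,0,-0.4]]' |sed -n 2,6p
python3 - <<'E'
from h import *
plan(490,90.7,58,5.55)
o=ctrl.get_obs(); im=ctrl.get_image("wrist")[:,:,::-1].copy(); cv2.imwrite("pics/w5.png",im)
E
```

```text
ee_pos: [535.6, 95.3, 75.9]
orientation: [3.138, 0.156, -0.001]
ft_force: [-0.3, -0.3, -1.3]
ee_pos: [537.5, 95.6, 183.3]
orientation: [-3.137, -0.155, -0.008]
ft_force: [-0.5, -0.5, 0.1]
width: 61.2
grasp_force: 0.0
pos [537.5  95.6 183.3] yaw 5.67 shift [-0.323  0.002  0.834] turn [-0.    -0.006  0.003] F [-0.5 -0.5  0.1] w 61.2 t 19.35
```

View pics/w5.png

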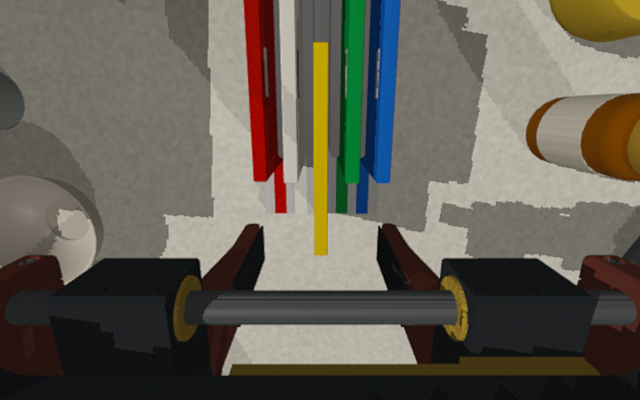

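Yellow stands in its slot, rear end at (320,254); red is flush with white, green and blue near row 182. Moving behind it to push.

```bash
python3 -m inch '[[-0.3,0,0,0,0,0,1],[-0.4,0.002,0,0,0,0,1],[-0.4,0.002,0,0,0,0,1],[-0.4,0.002,0.1,0,0,0,1],[-0.4,0.002,0.4,0,0,0,1],[-0.4,0.002,0.7,0,0,0,1],[-0.4,0.002,0.83,0,0,0,1],[-0.4,0.002,0.83,0,0,0,1]]' |sed -n 2,6p
python3 -m inch '[[0.05,0,0,0,0,0,1],[0.09,0,0,0,0,0,1],[0.13,0,0,0,0,0,1],[0.17,0,0,0,0,0,1],[0.21,0,0,0,0,0,1],[0.25,0,0,0,0,0,1],[0.29,0,0,0,0,0,1],[0.33,0,0,0,0,0,1],[0.33,0,0,0,0,0,1]]' |sed -n 2,6p
python3 -c "
from h import *
plan(547,96.2,58,5.55)"
```

```text
ee_pos: [475.5, 89.0, 54.1]
orientation: [3.137, 0.155, -0.006]
ft_force: [-0.9, -0.1, 0.3]
width: 0.1
grasp_force: 0.0
ee_pos: [526.4, 94.2, 56.5]
orientation: [-3.138, -0.155, -0.002]
ft_force: [-0.4, 0.5, -0.5]
width: 0.6
grasp_force: 0.0
pos [526.4  94.2  56.5] yaw 5.67 shift [ 0.138  0.    -0.01 ] turn [-0.    -0.002  0.003] F [-0.4  0.5 -0.5] w 0.6 t 21.52
```

```bash
python3 -m inch '[[0.03,0,0,0,0,0,1],[0.06,0,0,0,0,0,1],[0.09,0,0,0,0,0,1],[0.11,0,0,0,0,0,1],[0.11,0,0,0,0,0,1]]' |sed -n 2,4p
python3 -m inch '[[0.01,0,0,0,0,0,1],[0.02,0,0,0,0,0,1],[0.02,0,0,0,0,0,1]]' |sed -n 2,4p
python3 -m inch '[[0.01,0,0,0,0,0,1],[0.01,0,0,0,0,0,1]]'| sed -n 2,4p
python3 -m inch '[[0.01,0,0,0,0,0,1],[0.01,0,0,0,0,0,1]]'| sed -n 2,4p
```

```text
ee_pos: [542.3, 95.7, 56.5]
orientation: [-3.138, -0.155, -0.001]
ft_force: [-0.1, 0.1, 0.6]
ee_pos: [545.0, 96.0, 56.5]
orientation: [-3.138, -0.156, -0.0]
ft_force: [-1.3, 0.2, 0.6]
ee_pos: [546.3, 96.1, 56.4]
orientation: [3.138, 0.156, -0.0]
ft_force: [-1.0, -0.6, 0.2]
ee_pos: [546.2, 96.1, 56.4]
orientation: [3.137, 0.155, -0.005]
ft_force: [-7.6, -1.2, 4.6]
```

```bash
python3 -m inch '[[0.01,0,0,0,0,0,1],[0.01,0,0,0,0,0,1]]'| sed -n 2,4p
python3 -m inch '[[-0.2,0,0,0,0,0,1],[-0.4,0,0,0,0,0,1],[-0.4,0,-0.4,0,0,0,1],[-0.4,0,-0.8,0,0,0,1],[-0.4,0,-1,0,0,0,1],[-0.4,0,-1,0,0,0,1],[-0.4,0,-1,0,0,0,1]]' |sed -n 2,4p
python3 - <<'E'
from h import *
im=ctrl.get_image("wrist")[:,:,::-1].copy(); s=ctrl.get_image("side")[:,:,::-1]
o=np.zeros((600,640,3),np.uint8); o[:300]=im[:300]; o[300:]=cv2.resize(s[165:265,215:428],(640,300),interpolation=cv2.INTER_CUBIC)
cv2.imwrite("pics/end.png",o)
E
```

```text
ee_pos: [546.1, 96.0, 56.2]
orientation: [3.137, 0.155, -0.01]
ft_force: [-12.9, -1.5, 10.0]
ee_pos: [489.2, 90.4, 205.7]
orientation: [3.138, 0.155, -0.001]
ft_force: [-0.3, 0.3, -0.7]
```

View pics/end.png

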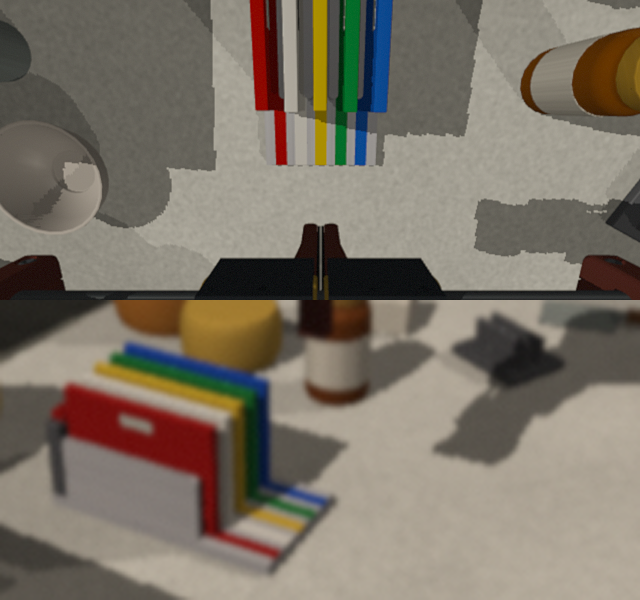

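All five boards end flush at row ~110 in the wrist view and stand level and upright in the side view. The arm touches nothing, so I'm handing in.

```bash
python3 -c "
from workcell import ctrl
print(ctrl.close_job())"
```

```text
the job is handed in; nothing more can be done
None
```

I slid the yellow board into its slot and pushed the red board in; both look fully home and upright in the last pictures, with nothing else visibly moved. The job is handed in, but no verdict came back.

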